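# Set the stop screw of a jig on its setting block with a driver

## Task

Slide the setting block along its channel, fully home against the end wall beneath the stop screw. Then take the driver from its stand, put it into the slot on top of the screw and turn the screw clockwise until its sprung foot bears on the block so that the block just drags: a pressure of about 9 N, at least 5 N and no more than 13 N, and never above 20 N on the way. Turn the screw only with the driver, leave the driver standing in the screw and the block home, let go, and leave the tape roll and the eraser where they are.

Things in the scene. Friction and masses are not known exactly. Their poses are not given: they have to be found in the camera images.
- bed: Aluminium base plate of the jig, 230 x 110 x 8 mm, fixed to the desk. Origin on the desk directly below the screw axis; x along the channel, away from the robot, towards the end wall. The channel floor is 8 mm above the desk; its side rails are 10 mm high, 37 mm apart. The end wall's near face is at x = +35 mm.
- bridge: Blue bridge over the channel, 32 mm (x) x 92 mm (y), beam top 84 mm above its origin, which lies on the channel floor below the screw axis; axes parallel to the bed's. Fixed. It carries the vertical stop screw: clockwise from above lowers it by 10 mm per radian, up to about 2 rad. It turns with a steady drag of about 0.24 N m and stays where it is left.
- foot_place (a point): Point fixed to the bridge on the screw axis, at the level of the block's top, 36 mm above the desk. Above it the screw's rubber foot hangs on a spring of 5 N per mm, 3.5 to 12.5 mm clear at the start (differs each time, not measured). Once it bears on the block, the turning torque rises by 0.01 N m per newton: 9 N is 0.09 N m, or 0.18 rad past first touch. Pushing the driver down eases, pulling it up adds, as much.
- screw_seat (a point): Point fixed to the bridge on the screw axis where the mouth of the slot in the brass screw head (46 x 26 mm, 26 mm high) is at the start, 142 mm above the desk; it does not move with the screw. At the start the slot lies along this point's x axis (= the bed's x). Slot 31 x 9.5 mm, mouth chamfered by 3 mm, 20 mm deep (the blade has about 0.1 rad of play).
- block_tab (a point): Centre of the red finger tab (12 mm in x, 24 mm in y, 30 mm high) on the near end of the loose steel setting block (110 x 36 x 28 mm, 0.35 kg), 43 mm above the channel floor and 104 mm behind the block's front end: at bed x = -69 mm when the block is home; at the start 50 to 75 mm nearer to the robot.
- driver_handle (a point): Centre of the flat orange handle (40 mm in x, 16 mm thick in y, 44 mm high) of the loose driver, 0.12 kg, upright in its stand at the start. Its blade (27 mm along x, 7 mm thick) ends 82 mm below this point; a collar of 20 mm radius, its underside 64 mm below this point, rests on the stand or, when seated, on the screw head.
- stand: Wooden block, 64 x 50 x 30 mm, fixed to the desk, with a slot along its x in which the driver's blade stands 18 mm deep. Origin at the centre of its underside.
- tape_mid (a point): Centre of a loose roll of brown tape, 92 mm across, 48 mm high: a bystander.
- eraser_mid (a point): Centre of a loose blue and white eraser, 20 x 42 x 13 mm: a bystander.
There are look-alikes about, which are no part of the job. What is shaped like the part that bears block_tab but pink is not meant.

How it is judged:
On the way, in this order (a step that is already met when the one before it is completed fails the run):
1. the setting block is home against the end wall, beneath the screw (x of block_tab in the frame of bed between -0.073 and -0.064 m), for 0.2 s.
2. the driver is in the screw's slot (horizontal distance between driver_handle and screw_seat below 0.012 m and z of driver_handle in the frame of screw_seat below 0.068 m and angle between driver_handle's own z axis and vertical below 0.15 rad), for 0.2 s.
At the end, for the whole second after the job is handed in: The screw's foot presses on the setting block with 5 to 13 N; the block is at rest, home within 4 mm of the end wall; the driver stands upright (within 0.15 rad) with its blade in the screw's slot (handle within 12 mm of the screw axis) (all of step 1 and contact force between block and bridge between 5 and 13 N and horizontal distance between driver_handle and screw_seat below 0.012 m and z of driver_handle in the frame of screw_seat below 0.066 m and angle between driver_handle's own z axis and vertical below 0.15 rad and linear speed of block below 0.01 m/s); the robot touches nothing.
It fails at once if the foot is pressed on the block with more than 20 N (contact force between block and bridge above 20 N).
It fails at once if the fingers push the screw or the bridge with more than 3 N (contact force between the fingers and bridge above 3 N).
It fails at once if the tape roll or the eraser is shifted by more than 30 mm (distance of any of tape_mid, eraser_mid from where it was at the start of the episode above 0.03 m).
It also fails if it takes over 69 s, if anything falls off the work surface, if the arm or the gripper's body presses on something with over 40 N, if the wrist force passes 120 N, or if a joint passes its speed limit or range.

## Robot

A 6-joint arm with a two-finger parallel gripper is mounted at the origin on a cart in front of the work surface, level with it; the furniture and walls round the work are solid. World frame = base frame: x ahead of the robot, y to its left, z up, the work surface at z = 0. Lengths are in m, angles in rad, forces in N, time in s.
With the tool pointing down it reaches from about 0.4 to 0.825 m from the base axis. Payload 7 kg.
Tool frame: the origin (TCP) lies at the very end of the fingers, on their centre line; the grasp point (between the pads) lies 19 mm behind it (manip.pinch_z is the distance from the TCP to the grasp point, in m); z points along the fingers, y is the line along which they close (so a half turn about z gives the same grasp; the last joint's range is limited). The gripper opens to 85 mm and grips with 20 to 120 N. Pads are 22 mm wide; open, the fingers measure 114 mm over their backs; the gripper's body (76 mm by 85 mm) begins 54 mm behind the grasp point. The pads swing forward as they close: fully open they stand 13 mm farther back than shut.
Start: joints at [-0.925, 0.359, 0.012, 0, -1.224, -0.288], TCP at [0.236, -0.632, 0.231] pointing down, gripper open.
Joint ranges: [-3.07, 3.07], [-1.43, 2.12], [-1.02, 1.25], [-3.03, 1.67], [-3.05, -0], [-3.03, 3.03]. Speed limits (rad/s): [2.39, 2.39, 3.01, 3.14, 3.14, 3.14].

## Interface

Orientations are given as a unit quaternion [w, x, y, z].
In Python, from cell import manip gives the robot as it stands. The module is installed in compiled form; this text tells all that it offers.
- The arm moves only by the tool servo_tool, never from a script. Its argument "steps" is a list of rows, each an object of numbers: "x", "y", "z": the shift along the tool's x, y, z in m; "wx", "wy", "wz": the turn, a rotation vector about the tool's x, y, z in rad; "grip": the finger opening in m, from 0 to 0.0854. A call has exactly 5 rows; each row is the pose to reach, as a shift and turn from the pose commanded when the call began, along the tool's axes at that moment; what a row does not reach only later rows make up. A row lasts 1/8 s, in which the tool goes at most 62.5 mm and 10.7 degrees, less where a joint would pass 70% of its speed; a pose out of reach is approached as far as the arm can. A call with a gripper value outside its range is refused whole. The fingers move at their own pace and stop on an object; "force" is the grip in N (left out, the last holds). Time passes only in rows, so rows that repeat a pose let the fingers close, or fill a call up. It gives the time, the measured TCP pose, the force, the opening and the grip force at its end, in the units of the state.
- manip.get_obs(): the state, without advancing time (a new reading comes with each control period).
- manip.camera(name): name is "scene" or "top" or "wrist"; returns the picture (480x640x3 uint8, blue, green, red); there is no depth.
- manip.get_calibration(name): a dict with "fx", "fy", "cx", "cy" (pixels), "T" (4x4, takes a point from camera to world coordinates). Camera axes: x right, y down, z forward; pixel columns grow to the right and rows downward; lengths in m; the calibration is good to about 2 mm. A picture is of the moment at which its call begins: read the wrist's pose just before it. get_calibration takes no time and is no camera call; for the wrist camera it gives the pose at the moment of the call.
- manip.sign_off(): hands the job in; it is judged then, once.
The state is a dict: "t": time; "qpos": joint angles; "qvel": joint speeds; "tau": joint torques, N m; "eef_pos": TCP position; "tool_rot": TCP orientation; "contact_force": force on the tool from outside, world axes, zero at the start; "wrist_torque": the same for the moment, N m; "width": finger opening in m; "finger_force": force on a finger pad.
Only numpy, scipy, OpenCV 4.12 (cv2) and the standard library are available. Lean on these libraries where they do the work, as an engineer would, in place of code of your own. Each camera call takes 0.05 s, during which the arm holds its last target. There are 200 camera calls.

## Working session

There is one attempt and no reset: what is moved stays moved. The work goes in short steps, Python scripts to look and compute and a tool call to move; the robot and the scene stay as the last step left them, time stands still between calls to the robot, and variables do not carry over. Pictures are saved under pics/ and viewed, at most 10 in all, crops included, and the job is handed in when it is done.

Besides the shell and the picture viewer there is one more tool, called after "Emit:" as name([rows], argument=value, ...), one row to a line, values as JSON. servo_tool: Moves the arm, as the interface text tells. Its arguments: {"type":"object","properties":{"steps":{"type":"array"},"force":{"type":"number"}},"required":["steps"]}

```bash
mkdir -p pics; python3 - <<'E'
from cell import manip
import cv2,numpy as np
for n in("scene","top"):
    cv2.imwrite(f"pics/{n}0.png",manip.camera(n)); c=manip.get_calibration(n)
    print(n,c["fx"],c["fy"],c["cx"],c["cy"],np.round(c["T"],4).tolist())
o=manip.get_obs();print({k:np.round(v,4).tolist() for k,v in o.items()},manip.pinch_z)
E
```

```text
scene 471.5156861921695 471.5156861921695 318.1275984455207 233.63239259461918 [[0.9625, 0.2038, -0.1789, 0.7576], [0.2711, -0.7428, 0.6121, -0.5239], [-0.0081, -0.6377, -0.7703, 0.8216], [0.0, 0.0, 0.0, 1.0]]
top 540.7575579305777 540.7575579305777 317.4733535167039 246.4279871228991 [[-0.0048, -0.9912, 0.1322, 0.463], [-1.0, 0.0055, 0.0046, 0.0272], [-0.0053, -0.1322, -0.9912, 1.0377], [0.0, 0.0, 0.0, 1.0]]
{'t': 0.1, 'qpos': [-0.9249, 0.3593, 0.0112, -0.0003, -1.2241, -0.2881], 'qvel': [-0.0001, -0.0003, 0.0037, 0.0012, -0.0013, 0.0004], 'tau': [-0.0027, -58.4764, 29.4109, 6.9546, -0.0032, -0.0], 'eef_pos': [0.2362, -0.6318, 0.2305], 'tool_rot': [-0.0002, -0.1779, 0.984, 0.0007], 'contact_force': [0.4568, 0.7666, -0.0632], 'wrist_torque': [0.0093, -0.0184, 0.0841], 'finger_force': 0.0, 'width': 0.0854} 0.0187
```

View pics/scene0.png

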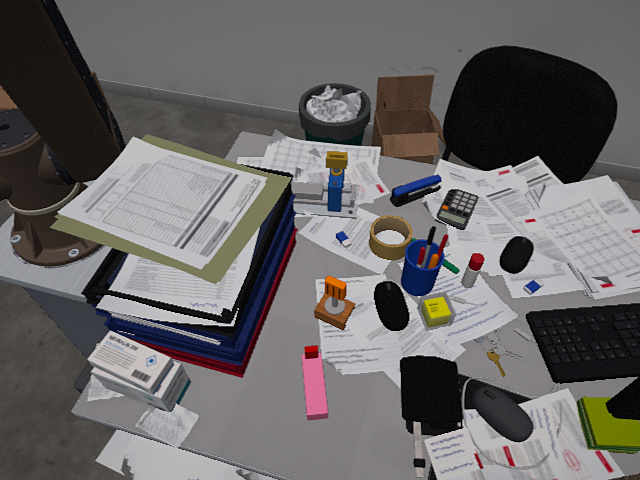

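View pics/top0.png

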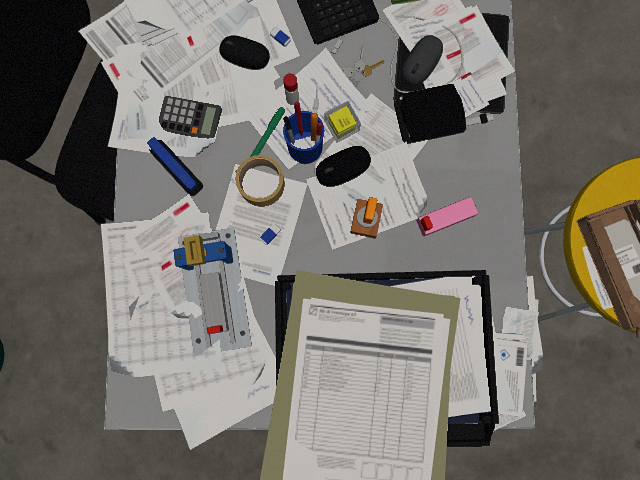

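The scene view shows the bridge and brass screw at about (337,165), the driver in its stand at (335,300), the tape at (390,237), the eraser at (343,239) and a pink decoy at (315,385). In the top view, the brass head is at (193,250), the red tab at (214,329), the driver at (368,212), and a tall paper stack stands between them and the robot.

```bash
cat > h.py <<'E'
import cv2,numpy as np
from cell import manip
def ray(c,u,v):
    T=np.array(c["T"]);d=T[:3,:3]@np.array([(u-c["cx"])/c["fx"],(v-c["cy"])/c["fy"],1]);return T[:3,3],d
def plane(c,u,v,z):
    o,d=ray(c,u,v);return o+d*(z-o[2])/d[2]
def proj(c,p):
    T=np.array(c["T"]);q=T[:3,:3].T@(np.array(p)-T[:3,3]);return np.array([c["fx"]*q[0]/q[2]+c["cx"],c["fy"]*q[1]/q[2]+c["cy"]])
def tri(c1,p1,c2,p2):
    A=np.zeros((3,3));b=np.zeros(3)
    for c,p in((c1,p1),(c2,p2)):
        o,d=ray(c,*p);d=d/np.linalg.norm(d);M=np.eye(3)-np.outer(d,d);A+=M;b+=M@o
    return np.linalg.solve(A,b)
def blobs(im,lo,hi,mina=30):
    m=cv2.inRange(cv2.cvtColor(im,cv2.COLOR_BGR2HSV),lo,hi)
    cs,_=cv2.findContours(m,cv2.RETR_EXTERNAL,cv2.CHAIN_APPROX_NONE)
    return sorted([c for c in cs if cv2.contourArea(c)>mina],key=cv2.contourArea,reverse=True)
E
python3 - <<'E'
from h import *
im=cv2.imread("pics/top0.png");s=cv2.imread("pics/scene0.png");c=manip.get_calibration("top");cs=manip.get_calibration("scene")
a=cv2.resize(im[220:360,150:270],None,fx=4,fy=4,interpolation=cv2.INTER_CUBIC)
b=cv2.resize(im[180:250,330:400],None,fx=4,fy=4,interpolation=cv2.INTER_CUBIC)
d=cv2.resize(s[270:335,305:375],None,fx=4,fy=4,interpolation=cv2.INTER_CUBIC)
o=np.zeros((560,770,3),np.uint8);o[:,:480]=a;o[:280,480:760]=b;o[290:550,480:760]=d
cv2.imwrite("pics/crop.png",o)
for n,i in(("top",im),("scene",s)):
  for nm,lo,hi in(("red",(0,180,120),(6,255,255)),("orange",(8,200,150),(18,255,255)),("brass",(17,120,80),(24,230,255)),("blue",(100,150,60),(115,255,255)),("wood",(8,120,60),(15,199,200))):
    print(n,nm,[(np.round(cv2.minAreaRect(k)[0],1).tolist(),np.round(cv2.minAreaRect(k)[1],1).tolist(),round(cv2.minAreaRect(k)[2])) for k in blobs(i,lo,hi)[:6]])
E
```

```text
top red [([213.1, 329.3], [5.9, 12.7], 81), ([427.5, 221.8], [11.8, 5.5], 67)]
top orange [([370.7, 208.1], [8.3, 21.7], 12)]
top brass [([596.6, 215.9], [49.1, 131.7], 29), ([259.0, 178.5], [45.0, 46.0], 90), ([192.8, 249.9], [27.4, 15.7], 82), ([372.3, 65.4], [8.9, 23.5], 49)]
top blue [([171.7, 163.4], [65.2, 10.6], 47), ([217.7, 252.8], [22.1, 26.9], 82), ([302.1, 124.1], [25.8, 23.8], 74), ([179.6, 257.6], [19.2, 11.3], 83), ([302.8, 137.3], [40.2, 25.6], 1), ([267.5, 235.5], [9.9, 12.7], 45)]
top wood [([366.3, 217.2], [26.5, 33.5], 11)]
scene red [([311.0, 348.5], [5.0, 12.0], 90)]
scene orange [([335.2, 282.0], [21.1, 7.5], 23)]
scene brass [([389.9, 236.8], [41.1, 43.1], 9), ([336.0, 163.0], [24.0, 20.0], 90), ([497.7, 362.0], [28.8, 8.8], 54)]
scene blue [([422.4, 267.9], [39.1, 56.2], 8), ([217.6, 306.7], [100.2, 223.2], 63), ([334.6, 189.6], [14.3, 42.6], 5), ([416.3, 185.3], [8.9, 49.6], 72), ([180.4, 348.6], [124.7, 2.9], 14), ([278.2, 230.3], [2.8, 77.6], 23)]
scene wood [([333.2, 309.3], [34.7, 28.2], 22)]
```

View pics/crop.png

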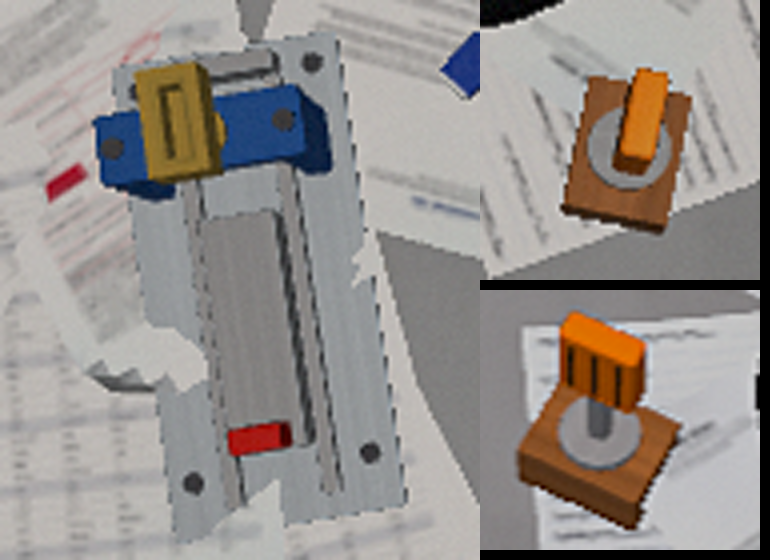

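The crop shows the bed corners, the slot in the brass head, the tab on the near end of the block, and the driver handle's long axis roughly along world x (tilted by about 12°).

```bash
python3 - <<'E'
from h import *
c=manip.get_calibration("top");cs=manip.get_calibration("scene")
P=lambda x,y,z:plane(c,150+x/4,220+y/4,z)
co=[P(115,70,.008),P(338,35,.008),P(405,503,.008),P(175,542,.008)]
for p in co:print("corner",p.round(4))
yaw=[np.arctan2(*(a-b)[[1,0]]) for a,b in((co[0],co[3]),(co[1],co[2]))]
bo=[P(313,62,.01),P(371,452,.01),P(193,484,.01),P(132,90,.01)]
yaw+=[np.arctan2(*(a-b)[[1,0]]) for a,b in((bo[0],bo[1]),(bo[3],bo[2]))]
print("yaws",np.round(yaw,4), "bolt ctr",np.mean(bo[:3:2],0).round(4),"len",[np.linalg.norm(a-b).round(4) for a,b in((co[0],co[3]),(co[1],co[2]),(co[0],co[1]),(co[2],co[3]))])
hd=[P(135,72,.142),P(200,63,.142),P(213,172,.142),P(150,180,.142)]
print("slot",P(174,125,.142).round(4),"head",np.mean(hd,0).round(4))
print("tab top",plane(c,213.1,329.3,.063).round(4))
Q=lambda x,y,z:plane(c,330+(x-480)/4,180+y/4,z)
print("handle top",Q(645,115,.116).round(4),Q(653,70,.116),Q(637,152,.116))
st=[Q(588,76,.03),Q(691,96,.03),Q(665,221,.03),Q(566,206,.03)]
print("stand ctr",np.mean(st,0).round(4),[np.arctan2(*(a-b)[[1,0]]).round(3) for a,b in((st[0],st[3]),(st[1],st[2]))],"collar",Q(629,147,.034).round(4))
S=lambda x,y:(305+(x-480)/4,270+(y-290)/4)
print("tri handle top ctr",tri(c,(330+165/4,180+115/4),cs,S(602,333)).round(4))
for p in((.3,.1),(.3,0)):pass
# stack top: green folder far-left corner top(298,270)->scene? 
print("stack tri",tri(c,(298,270),cs,(218,280)).round(3),tri(c,(459,297),cs,(150,135)).round(3),tri(c,(298,270),cs,(292,178)).round(3))
# tape height ref
print("tape",plane(c,259,178.5,.048).round(3),"eraser",plane(c,269,236,.013).round(3))
E
```

```text
corner [0.6192 0.2994 0.008 ]
corner [0.6357 0.1921 0.008 ]
corner [0.413  0.1572 0.008 ]
corner [0.3955 0.2647 0.008 ]
yaws [0.1537 0.1555 0.1626 0.1795] bolt ctr [0.5223 0.23   0.01  ] len [np.float64(0.2263), np.float64(0.2254), np.float64(0.1086), np.float64(0.109)]
slot [0.5755 0.2386 0.142 ] head [0.5769 0.2384 0.142 ]
tab top [0.4449 0.2186 0.063 ]
handle top [ 0.6514 -0.0621  0.116 ] [ 0.67127863 -0.06594261  0.116     ] [ 0.63509135 -0.05835515  0.116     ]
stand ctr [ 0.6524 -0.0619  0.03  ] [np.float64(-0.178), np.float64(-0.221)] collar [ 0.6528 -0.0622  0.034 ]
tri handle top ctr [ 0.6525 -0.0615  0.1166]
stack tri [0.482 0.    0.042] [ 0.464 -0.135  0.465] [0.537 0.061 0.227]
tape [0.724 0.141 0.048] eraser [0.62  0.125 0.013]
```

Emit:
servo_tool([
  {"x":-0.03,"y":0.021,"z":-0.034,"wz":0.1,"grip":0},
  {"x":-0.058,"y":0.042,"z":-0.068,"wz":0.203,"grip":0},
  {"x":-0.088,"y":0.063,"z":-0.102,"wz":0.203,"grip":0},
  {"x":-0.117,"y":0.084,"z":-0.136,"wz":0.203,"grip":0},
  {"x":-0.146,"y":0.1055,"z":-0.17,"wz":0.203,"grip":0},
])

```text
validation failed for argument at $.st...
```

```bash
cat > st.py <<'E'
from h import *
from scipy.spatial.transform import Rotation as R
def st():
    o=manip.get_obs();p=np.array(o["eef_pos"]);r=R.from_quat(o["tool_rot"],scalar_first=True).as_matrix()
    e=np.array([np.cos(.155),np.sin(.155)]);d=p[:2]-[.576,.2385]
    print("t",round(o["t"],2),"p",p.round(4),"bed",(d@e).round(4),(d@[-e[1],e[0]]).round(4),"yawx",np.arctan2(r[1,0],r[0,0]).round(4),"tilt",r[:2,2].round(4),"q",np.round(o["qpos"],3),"F",np.round(o["contact_force"],2),"M",np.round(o["wrist_torque"],3),"w",round(o["width"],4),round(o["finger_force"],1))
if __name__=="__main__":st()
E
python3 st.py
```

```text
t 0.1 p [ 0.2362 -0.6318  0.2305] bed -0.4701 -0.8075 yawx -2.7839 tilt [-0.0007  0.0014] q [-0.925  0.359  0.011 -0.    -1.224 -0.288] F [ 0.46  0.77 -0.06] M [ 0.009 -0.018  0.084] w 0.0854 0.0
```

Emit:
servo_tool([
  {"x":-0.03,"y":0.021,"z":-0.034,"wx":0.0,"wy":0.0,"wz":0.1,"grip":0.001},
  {"x":-0.058,"y":0.042,"z":-0.068,"wx":0.0,"wy":0.0,"wz":0.203,"grip":0.001},
  {"x":-0.088,"y":0.063,"z":-0.102,"wx":0.0,"wy":0.0,"wz":0.203,"grip":0.001},
  {"x":-0.117,"y":0.084,"z":-0.136,"wx":0.0,"wy":0.0,"wz":0.203,"grip":0.001},
  {"x":-0.146,"y":0.1055,"z":-0.17,"wx":0.0,"wy":0.0,"wz":0.203,"grip":0.001},
])

```text
t: 0.72
eef_pos: [0.3366, -0.4811, 0.402]
tool_rot: [-0.0, -0.077, 0.997, 0.0]
contact_force: [0.7, -0.4, 0.7]
width: 0.0012
finger_force: 0.0
```

```bash
python3 st.py
```

```text
t 0.72 p [ 0.3366 -0.4811  0.402 ] bed -0.3477 -0.674 yawx -2.9868 tilt [-0.0004  0.0005] q [-0.628  0.153  0.115 -0.    -1.533 -0.788] F [ 0.69 -0.36  0.66] M [-0.032 -0.1   -0.003] w 0.0012 0.0
```

Emit:
servo_tool([
  {"x":-0.036,"y":0.048,"z":0.0,"wx":0.0,"wy":0.0,"wz":0.0,"grip":0.001},
  {"x":-0.072,"y":0.096,"z":0.0,"wx":0.0,"wy":0.0,"wz":0.0,"grip":0.001},
  {"x":-0.108,"y":0.144,"z":0.0,"wx":0.0,"wy":0.0,"wz":0.0,"grip":0.001},
  {"x":-0.144,"y":0.192,"z":0.0,"wx":0.0,"wy":0.0,"wz":0.0,"grip":0.001},
  {"x":-0.178,"y":0.24,"z":0.0,"wx":0.0,"wy":0.0,"wz":0.0,"grip":0.001},
])

```text
t: 1.35
eef_pos: [0.4755, -0.2158, 0.4012]
tool_rot: [-0.0, -0.077, 0.997, 0.0]
contact_force: [2.5, -0.2, 0.3]
width: 0.0008
finger_force: 0.0
```

Emit:
servo_tool([
  {"x":0.0,"y":0.06,"z":0.0,"wx":0.0,"wy":0.0,"wz":0.0,"grip":0.001},
  {"x":0.0,"y":0.12,"z":0.0,"wx":0.0,"wy":0.0,"wz":0.0,"grip":0.001},
  {"x":0.0,"y":0.18,"z":0.0,"wx":0.0,"wy":0.0,"wz":0.0,"grip":0.001},
  {"x":0.0,"y":0.24,"z":0.0,"wx":0.0,"wy":0.0,"wz":0.0,"grip":0.001},
  {"x":0.0,"y":0.3,"z":0.0,"wx":0.0,"wy":0.0,"wz":0.0,"grip":0.001},
])

```text
t: 1.98
eef_pos: [0.4279, 0.0804, 0.4013]
tool_rot: [0.0, -0.077, 0.997, 0.0]
contact_force: [1.5, 1.1, -0.5]
width: 0.0007
finger_force: 0.0
```

```bash
python3 st.py
```

```text
t 1.98 p [0.4279 0.0804 0.4013] bed -0.1708 -0.1334 yawx -2.9867 tilt [0.0003 0.0003] q [ 0.642 -0.121 -0.167 -0.    -1.524 -2.058] F [ 1.52  1.1  -0.52] M [ 0.07  -0.171  0.013] w 0.0007 0.0
```

Emit:
servo_tool([
  {"x":0.0,"y":0.06,"z":0.0,"wx":0.0,"wy":0.0,"wz":0.0,"grip":0.001},
  {"x":0.0,"y":0.12,"z":0.0,"wx":0.0,"wy":0.0,"wz":0.0,"grip":0.001},
  {"x":0.0,"y":0.134,"z":0.05,"wx":0.0,"wy":0.0,"wz":0.0,"grip":0.001},
  {"x":0.0,"y":0.134,"z":0.11,"wx":0.0,"wy":0.0,"wz":0.0,"grip":0.001},
  {"x":0.0,"y":0.134,"z":0.17,"wx":0.0,"wy":0.0,"wz":0.0,"grip":0.001},
])

```text
t: 2.6
eef_pos: [0.4076, 0.2113, 0.2295]
tool_rot: [0.0, -0.078, 0.997, 0.0]
contact_force: [1.2, 0.6, 0.3]
width: 0.0012
finger_force: 0.0
```

```bash
python3 - <<'E'
from st import *
st()
w=manip.camera("wrist");t=manip.camera("top")
o=np.zeros((480,1120,3),np.uint8);o[:,:640]=w;o[:,640:]=cv2.resize(t[210:370,140:300],(480,480),interpolation=2)
cv2.imwrite("pics/w1.png",cv2.resize(o,(800,343)))
print([(np.round(cv2.minAreaRect(k)[0],1)) for k in blobs(t,(0,180,120),(6,255,255))])
E
```

```text
t 2.6 p [0.4076 0.2113 0.2295] bed -0.1705 -0.0009 yawx -2.9858 tilt [0.0002 0.0005] q [ 0.909 -0.004 -0.444 -0.    -1.13  -2.324] F [1.18 0.58 0.29] M [ 0.119 -0.044  0.011] w 0.0012 0.0
[array([213. , 329.2]), array([427.5, 221.9])]
```

View pics/w1.png

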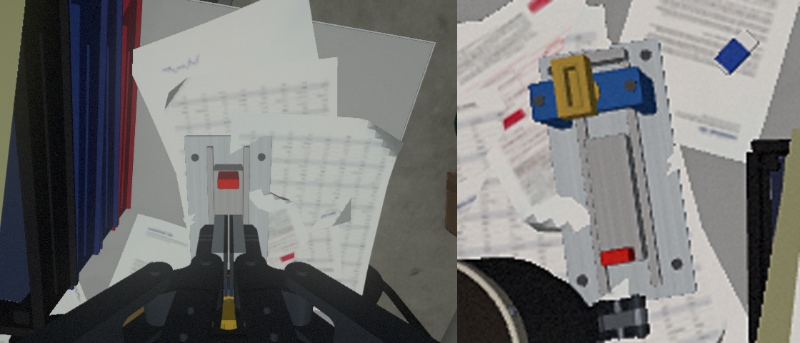

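The wrist view shows the tab centred ahead of the closed fingers at (228,180). The top view shows the gripper just behind the tab, and the channel is clear. The wrist camera looks back from the screw side, so I'm checking its clearance.

```bash
python3 - <<'E'
from st import *
o=manip.get_obs();r=R.from_quat(o["tool_rot"],scalar_first=True).as_matrix();T=np.array(manip.get_calibration("wrist")["T"])
print(r.T@(T[:3,3]-o["eef_pos"]),(r.T@T[:3,:3]).round(2).tolist())
E
```

```text
[ 0.08191049 -0.00120826 -0.14170941] [[0.0, -0.95, -0.32], [1.0, 0.0, 0.0], [-0.0, -0.32, 0.95]]
```

Emit:
servo_tool([
  {"x":0.0,"y":0.0,"z":0.055,"wx":0.0,"wy":0.0,"wz":0.0,"grip":0.001},
  {"x":0.0,"y":0.0,"z":0.11,"wx":0.0,"wy":0.0,"wz":0.0,"grip":0.001},
  {"x":0.0,"y":0.0,"z":0.15,"wx":0.0,"wy":0.0,"wz":0.0,"grip":0.001},
  {"x":0.0,"y":0.0,"z":0.175,"wx":0.0,"wy":0.0,"wz":0.0,"grip":0.001},
  {"x":0.0,"y":0.0,"z":0.183,"wx":0.0,"wy":0.0,"wz":0.0,"grip":0.001},
])

```text
t: 3.32
eef_pos: [0.4091, 0.2119, 0.0488]
tool_rot: [0.0, -0.077, 0.997, -0.0]
contact_force: [0.5, -0.6, 0.0]
width: 0.001
finger_force: 0.0
```

Emit:
servo_tool([
  {"x":-0.012,"y":0.0,"z":0.0,"wx":0.0,"wy":0.0,"wz":0.0,"grip":0.001},
  {"x":-0.022,"y":0.0,"z":0.0,"wx":0.0,"wy":0.0,"wz":0.0,"grip":0.001},
  {"x":-0.032,"y":0.0,"z":0.0,"wx":0.0,"wy":0.0,"wz":0.0,"grip":0.001},
  {"x":-0.042,"y":0.0,"z":0.0,"wx":0.0,"wy":0.0,"wz":0.0,"grip":0.001},
  {"x":-0.052,"y":0.0,"z":0.0,"wx":0.0,"wy":0.0,"wz":0.0,"grip":0.001},
])

```text
t: 3.95
eef_pos: [0.4601, 0.2192, 0.0485]
tool_rot: [-0.0, -0.077, 0.997, 0.0]
contact_force: [-4.4, 0.9, 2.8]
width: 0.0008
finger_force: 2.0
```

```bash
python3 st.py; python3 - <<'E'
from h import *
t=manip.camera("top");c=manip.get_calibration("top")
k=blobs(t,(0,180,120),(6,255,255),15)[0];u=cv2.minAreaRect(k)[0];print(u,plane(c,*u,.063).round(4))
E
```

```text
t 3.95 p [0.4601 0.2192 0.0485] bed -0.1175 -0.0012 yawx -2.987 tilt [-0.0001  0.0001] q [ 0.83   0.29  -0.577 -0.    -0.704 -2.246] F [-4.38  0.9   2.83] M [0.296 1.486 0.047] w 0.0008 2.0
(427.47418212890625, 221.93963623046875) [ 0.6371 -0.1695  0.063 ]
```

Emit:
servo_tool([
  {"x":-0.009,"y":0.0,"z":0.0,"wx":0.0,"wy":0.0,"wz":0.0,"grip":0.001},
  {"x":-0.017,"y":0.0,"z":0.0,"wx":0.0,"wy":0.0,"wz":0.0,"grip":0.001},
  {"x":-0.022,"y":0.0,"z":0.0,"wx":0.0,"wy":0.0,"wz":0.0,"grip":0.001},
  {"x":-0.025,"y":0.0,"z":0.0,"wx":0.0,"wy":0.0,"wz":0.0,"grip":0.001},
  {"x":-0.027,"y":0.0,"z":0.0,"wx":0.0,"wy":0.0,"wz":0.0,"grip":0.001},
])

```text
t: 4.62
eef_pos: [0.4862, 0.2233, 0.0482]
tool_rot: [-0.0, -0.077, 0.997, -0.0]
contact_force: [-2.8, 0.6, -1.0]
width: 0.0013
finger_force: 1.2
```

Emit:
servo_tool([
  {"x":-0.001,"y":0.0,"z":0.0,"wx":0.0,"wy":0.0,"wz":0.0,"grip":0.001},
  {"x":-0.002,"y":0.0,"z":0.0,"wx":0.0,"wy":0.0,"wz":0.0,"grip":0.001},
  {"x":-0.003,"y":0.0,"z":0.0,"wx":0.0,"wy":0.0,"wz":0.0,"grip":0.001},
  {"x":-0.004,"y":0.0,"z":0.0,"wx":0.0,"wy":0.0,"wz":0.0,"grip":0.001},
  {"x":-0.004,"y":0.0,"z":0.0,"wx":0.0,"wy":0.0,"wz":0.0,"grip":0.001},
])

```text
t: 5.25
eef_pos: [0.4903, 0.2239, 0.0484]
tool_rot: [0.0, -0.077, 0.997, 0.0]
contact_force: [-0.9, 0.6, -0.8]
width: 0.0012
finger_force: 0.5
```

```bash
python3 st.py
```

```text
t 5.25 p [0.4903 0.2239 0.0484] bed -0.0869 -0.0012 yawx -2.9868 tilt [0.0003 0.0001] q [ 0.792  0.331 -0.513  0.    -0.727 -2.208] F [-0.86  0.65 -0.76] M [ 0.014  0.359 -0.013] w 0.0012 0.5
```

Not against the wall yet, so I'm continuing in small steps.

Emit:
servo_tool([
  {"x":-0.001,"y":0.0,"z":0.0,"wx":0.0,"wy":0.0,"wz":0.0,"grip":0.001},
  {"x":-0.002,"y":0.0,"z":0.0,"wx":0.0,"wy":0.0,"wz":0.0,"grip":0.001},
  {"x":-0.003,"y":0.0,"z":0.0,"wx":0.0,"wy":0.0,"wz":0.0,"grip":0.001},
  {"x":-0.003,"y":0.0,"z":0.0,"wx":0.0,"wy":0.0,"wz":0.0,"grip":0.001},
  {"x":-0.003,"y":0.0,"z":0.0,"wx":0.0,"wy":0.0,"wz":0.0,"grip":0.001},
])

```text
t: 5.88
eef_pos: [0.4933, 0.2244, 0.0483]
tool_rot: [0.0, -0.077, 0.997, 0.0]
contact_force: [-0.9, 0.3, -0.2]
width: 0.0011
finger_force: 0.6
```

```bash
python3 st.py
```

```text
t 5.88 p [0.4933 0.2244 0.0483] bed -0.0839 -0.0012 yawx -2.9868 tilt [0.0002 0.0001] q [ 0.789  0.334 -0.506  0.    -0.73  -2.205] F [-0.88  0.29 -0.16] M [0.023 0.449 0.039] w 0.0011 0.6
```

Emit:
servo_tool([
  {"x":-0.001,"y":0.0,"z":0.0,"wx":0.0,"wy":0.0,"wz":0.0,"grip":0.001},
  {"x":-0.002,"y":0.0,"z":0.0,"wx":0.0,"wy":0.0,"wz":0.0,"grip":0.001},
  {"x":-0.003,"y":0.0,"z":0.0,"wx":0.0,"wy":0.0,"wz":0.0,"grip":0.001},
  {"x":-0.003,"y":0.0,"z":0.0,"wx":0.0,"wy":0.0,"wz":0.0,"grip":0.001},
  {"x":-0.003,"y":0.0,"z":0.0,"wx":0.0,"wy":0.0,"wz":0.0,"grip":0.001},
])

```text
t: 6.5
eef_pos: [0.4938, 0.2241, 0.0481]
tool_rot: [-0.002, -0.077, 0.997, -0.001]
contact_force: [-13.9, 2.2, 7.8]
width: 0.0009
finger_force: 6.5
```

```bash
python3 st.py
```

```text
t 6.5 p [0.4938 0.2241 0.0481] bed -0.0834 -0.0015 yawx -2.9872 tilt [-0.0035 -0.0014] q [ 7.870e-01  3.370e-01 -5.010e-01 -2.000e-03 -7.360e-01 -2.201e+00] F [-13.88   2.23   7.85] M [0.845 4.753 0.075] w 0.0009 6.5
```

Emit:
servo_tool([
  {"x":0.012,"y":0.0,"z":0.0,"wx":0.0,"wy":0.0,"wz":0.0,"grip":0.001},
  {"x":0.03,"y":0.0,"z":-0.04,"wx":0.0,"wy":0.0,"wz":0.0,"grip":0.001},
  {"x":0.03,"y":0.0,"z":-0.1,"wx":0.0,"wy":0.0,"wz":0.0,"grip":0.001},
  {"x":0.03,"y":0.0,"z":-0.16,"wx":0.0,"wy":0.0,"wz":0.0,"grip":0.001},
  {"x":0.03,"y":0.0,"z":-0.22,"wx":0.0,"wy":0.0,"wz":0.0,"grip":0.001},
])

```text
t: 7.12
eef_pos: [0.4664, 0.22, 0.2708]
tool_rot: [0.001, -0.077, 0.997, 0.0]
contact_force: [0.4, 0.5, 0.1]
width: 0.001
finger_force: 0.0
```

```bash
python3 st.py; python3 - <<'E'
from h import *
t=manip.camera("top");c=manip.get_calibration("top")
for k in blobs(t,(0,180,120),(6,255,255),15):
  u=cv2.minAreaRect(k)[0];print(np.round(u,1),plane(c,*u,.063).round(4))
E
```

```text
t 7.12 p [0.4664 0.22   0.2708] bed -0.1112 -0.0013 yawx -2.9867 tilt [0.0017 0.001 ] q [ 8.220e-01  6.800e-02 -2.730e-01  1.000e-03 -1.228e+00 -2.239e+00] F [0.41 0.5  0.06] M [ 0.172 -0.164 -0.008] w 0.001 0.0
[208.4 292.4] [0.5106 0.2285 0.063 ]
[427.5 221.9] [ 0.6371 -0.1695  0.063 ]
```

Emit:
servo_tool([
  {"x":-0.008,"y":-0.02,"z":-0.04,"wx":0.0,"wy":0.0,"wz":-0.186,"grip":0.06},
  {"x":-0.025,"y":-0.062,"z":-0.06,"wx":0.0,"wy":0.0,"wz":-0.372,"grip":0.06},
  {"x":-0.045,"y":-0.104,"z":-0.06,"wx":0.0,"wy":0.0,"wz":-0.558,"grip":0.06},
  {"x":-0.065,"y":-0.146,"z":-0.06,"wx":0.0,"wy":0.0,"wz":-0.744,"grip":0.06},
  {"x":-0.085,"y":-0.185,"z":-0.06,"wx":0.0,"wy":0.0,"wz":-0.93,"grip":0.06},
])

```text
t: 7.8
eef_pos: [0.5798, 0.0491, 0.3286]
tool_rot: [0.001, -0.517, 0.856, -0.0]
contact_force: [1.1, 0.7, 0.1]
width: 0.0602
finger_force: 0.0
```

Emit:
servo_tool([
  {"x":0.013,"y":-0.024,"z":0.0,"wx":0.0,"wy":0.0,"wz":-0.186,"grip":0.06},
  {"x":0.026,"y":-0.048,"z":0.0,"wx":0.0,"wy":0.0,"wz":-0.372,"grip":0.06},
  {"x":0.039,"y":-0.072,"z":0.0,"wx":0.0,"wy":0.0,"wz":-0.558,"grip":0.06},
  {"x":0.052,"y":-0.096,"z":0.0,"wx":0.0,"wy":0.0,"wz":-0.744,"grip":0.06},
  {"x":0.0645,"y":-0.119,"z":0.0,"wx":0.0,"wy":0.0,"wz":-0.93,"grip":0.06},
])

```text
t: 8.43
eef_pos: [0.6541, -0.0634, 0.3283]
tool_rot: [-0.0, 0.846, -0.534, 0.0]
contact_force: [0.4, 0.6, -0.2]
width: 0.0599
finger_force: 0.0
```

Emit:
servo_tool([
  {"x":0.0,"y":0.0,"z":0.0,"wx":0.0,"wy":0.0,"wz":-0.186,"grip":0.06},
  {"x":0.0,"y":0.0,"z":0.02,"wx":0.0,"wy":0.0,"wz":-0.372,"grip":0.06},
  {"x":0.0,"y":0.0,"z":0.06,"wx":0.0,"wy":0.0,"wz":-0.558,"grip":0.06},
  {"x":0.0,"y":0.0,"z":0.09,"wx":0.0,"wy":0.0,"wz":-0.744,"grip":0.06},
  {"x":0.0,"y":0.0,"z":0.11,"wx":0.0,"wy":0.0,"wz":-0.927,"grip":0.06},
])

```text
t: 9.05
eef_pos: [0.653, -0.0626, 0.2166]
tool_rot: [0.0, 0.995, -0.099, -0.0]
contact_force: [-0.2, -0.6, 0.5]
width: 0.0598
finger_force: 0.0
```

```bash
python3 - <<'E'
from st import *
st()
c=manip.get_calibration("wrist");w=manip.camera("wrist");cv2.imwrite("pics/w2.png",w)
for k in blobs(w,(6,200,130),(18,255,255),100)[:3]:
  b=cv2.boxPoints(cv2.minAreaRect(k));print("orange",cv2.contourArea(k),[plane(c,*u,.116).round(4)[:2].tolist() for u in b],b.round(0).tolist())
E
```

```text
t 9.05 p [ 0.653  -0.0626  0.2166] bed 0.0296 -0.3094 yawx -0.1991 tilt [-0.0008 -0.0004] q [ 0.201  0.337 -0.054  0.    -1.181  1.17 ] F [-0.2  -0.6   0.47] M [-0.009  0.008  0.083] w 0.0598 0.0
orange 1289.0 [[0.6373, -0.0531], [0.6738, -0.0608], [0.671, -0.0748], [0.6343, -0.0678]] [[308.0, 265.0], [308.0, 207.0], [332.0, 207.0], [332.0, 265.0]]
```

View pics/w2.png

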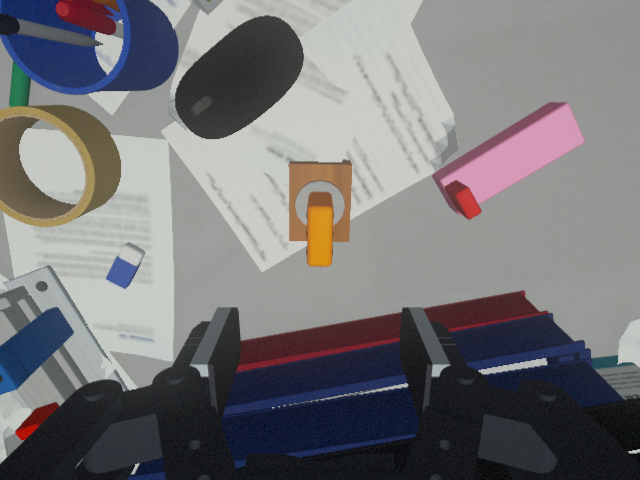

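The wrist view shows the handle top at (320,236), squarely aligned with the fingers. The stand is beneath it, with the pink decoy well to the right and the tape and eraser to the left.

Emit:
servo_tool([
  {"x":0.001,"y":0.001,"z":0.045,"wx":0.0,"wy":0.0,"wz":0.0,"grip":0.06},
  {"x":0.001,"y":0.001,"z":0.09,"wx":0.0,"wy":0.0,"wz":0.0,"grip":0.06},
  {"x":0.001,"y":0.001,"z":0.12,"wx":0.0,"wy":0.0,"wz":0.0,"grip":0.06},
  {"x":0.001,"y":0.001,"z":0.14,"wx":0.0,"wy":0.0,"wz":0.0,"grip":0.06},
  {"x":0.001,"y":0.001,"z":0.14,"wx":0.0,"wy":0.0,"wz":0.0,"grip":0.06},
])

```text
t: 9.72
eef_pos: [0.6535, -0.0638, 0.0771]
tool_rot: [0.0, 0.995, -0.103, -0.001]
contact_force: [0.7, -0.1, 0.8]
width: 0.0601
finger_force: 0.0
```

Emit:
servo_tool([
  {"x":0.0,"y":0.0,"z":0.0,"wx":0.0,"wy":0.0,"wz":0.0,"grip":0.03},
  {"x":0.0,"y":0.0,"z":0.0,"wx":0.0,"wy":0.0,"wz":0.0,"grip":0.005},
  {"x":0.0,"y":0.0,"z":0.0,"wx":0.0,"wy":0.0,"wz":0.0,"grip":0.005},
  {"x":0.0,"y":0.0,"z":0.0,"wx":0.0,"wy":0.0,"wz":0.0,"grip":0.005},
  {"x":0.0,"y":0.0,"z":0.0,"wx":0.0,"wy":0.0,"wz":0.0,"grip":0.005},
], force=60)

```text
t: 10.35
eef_pos: [0.655, -0.0636, 0.0797]
tool_rot: [-0.0, 0.995, -0.102, 0.001]
contact_force: [-0.8, 0.2, 5.6]
width: 0.0153
finger_force: 58.9
```

```bash
python3 st.py
```

```text
t 10.35 p [ 0.655  -0.0636  0.0797] bed 0.0314 -0.3107 yawx -0.2047 tilt [ 0.002 -0.   ] q [ 1.990e-01  4.550e-01 -2.110e-01  1.000e-03 -9.030e-01  1.167e+00] F [-0.76  0.24  5.6 ] M [ 0.199  0.38  -0.004] w 0.0153 58.9
```

Emit:
servo_tool([
  {"x":0.0,"y":0.0,"z":-0.02,"wx":0.0,"wy":0.0,"wz":0.0,"grip":0.005},
  {"x":0.0,"y":0.0,"z":-0.06,"wx":0.0,"wy":0.0,"wz":0.0,"grip":0.005},
  {"x":0.0,"y":0.0,"z":-0.115,"wx":0.0,"wy":0.0,"wz":-0.1,"grip":0.005},
  {"x":0.0,"y":0.0,"z":-0.17,"wx":0.0,"wy":0.0,"wz":-0.23,"grip":0.005},
  {"x":0.0,"y":0.0,"z":-0.22,"wx":0.0,"wy":0.0,"wz":-0.357,"grip":0.005},
])

```text
t: 10.98
eef_pos: [0.6539, -0.0637, 0.3004]
tool_rot: [-0.0, 0.997, 0.078, 0.0]
contact_force: [0.9, -0.1, -2.1]
width: 0.0154
finger_force: 58.9
```

Emit:
servo_tool([
  {"x":-0.005,"y":-0.03,"z":0.0,"wx":0.0,"wy":0.0,"wz":0.0,"grip":0.005},
  {"x":-0.015,"y":-0.09,"z":0.0,"wx":0.0,"wy":0.0,"wz":0.0,"grip":0.005},
  {"x":-0.025,"y":-0.15,"z":0.0,"wx":0.0,"wy":0.0,"wz":0.0,"grip":0.005},
  {"x":-0.03,"y":-0.2,"z":0.0,"wx":0.0,"wy":0.0,"wz":0.0,"grip":0.005},
  {"x":-0.03,"y":-0.23,"z":0.0,"wx":0.0,"wy":0.0,"wz":0.0,"grip":0.005},
])

```text
t: 11.6
eef_pos: [0.5885, 0.1613, 0.2984]
tool_rot: [-0.0, 0.997, 0.077, -0.0]
contact_force: [0.4, -0.6, -0.7]
width: 0.0152
finger_force: 58.8
```

```bash
python3 - <<'E'
from st import *
st()
c=manip.get_calibration("wrist");w=manip.camera("wrist");cv2.imwrite("pics/w3.png",w)
for nm,lo,hi,z in(("orange",(6,200,130),(16,255,255),.3335),("brass",(17,120,80),(26,255,255),.142)):
 for k in blobs(w,lo,hi,100)[:3]:
  b=cv2.boxPoints(cv2.minAreaRect(k));print(nm,cv2.contourArea(k),[plane(c,*u,z).round(4)[:2].tolist() for u in b],b.round(0).tolist())
E
```

```text
t 11.6 p [0.5885 0.1613 0.2984] bed 0.0005 -0.0782 yawx 0.1536 tilt [-0.0001  0.0005] q [ 5.870e-01  2.180e-01 -3.100e-02 -1.000e-03 -1.321e+00  1.138e+00] F [ 0.41 -0.63 -0.67] M [-0.02  -0.115 -0.009] w 0.0152 58.8
brass 4949.5 [[0.3832, 0.1508], [0.4929, 0.1657], [0.4993, 0.125], [0.3903, 0.1058]] [[295.0, 435.0], [295.0, 326.0], [346.0, 326.0], [346.0, 435.0]]
brass 2062.0 [[0.5988, 0.2541], [0.6066, 0.2265], [0.5601, 0.2168], [0.5518, 0.2457]] [[193.0, 181.0], [232.0, 177.0], [240.0, 239.0], [201.0, 244.0]]
```

View pics/w3.png

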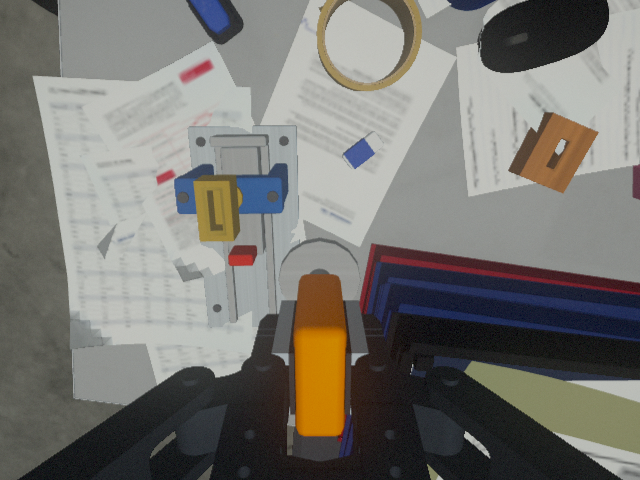

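The wrist view shows the brass head's slot at (216,209), aligned with the tool. The driver is held square, with its collar disc centred near (319,279).

```bash
python3 - <<'E'
from st import *
c=manip.get_calibration("wrist");w=cv2.imread("pics/w3.png");o=manip.get_obs();p=np.array(o["eef_pos"])
r=R.from_quat(o["tool_rot"],scalar_first=True).as_matrix()
print("slot",plane(c,216,209,.142).round(4),"face",np.mean([plane(c,*u,.142) for u in((195,180),(235,177),(239,237),(200,241))],0).round(4))
# slot: dark pixels within head top
g=cv2.cvtColor(w,cv2.COLOR_BGR2GRAY)[182:235,203:233];m=(g<np.percentile(g,50)*.75).astype(np.uint8)
n,l,s,ce=cv2.connectedComponentsWithStats(m);
for i in range(1,n):
  if s[i,4]>25:print("dark",s[i],ce[i]+[203,182],plane(c,*(ce[i]+[203,182]),.142).round(4))
# collar circle top half fit
gg=cv2.cvtColor(w[235:285,270:370],cv2.COLOR_BGR2HSV)
for z in(.250,.254):
  for u in((319,240),(280,279),(358,279)):print(z,u,(r.T@(plane(c,*u,p[2]+z-.2984)-p)).round(4))
E
```

```text
slot [0.5808 0.2386 0.142 ] face [0.5806 0.2377 0.142 ]
dark [27  0  3 36 69] [231.37681159 195.44927536] [0.5927 0.2284 0.142 ]
dark [  4   9  16  40 248] [212.18951613 212.41532258] [0.5778 0.2412 0.142 ]
0.25 (319, 240) [0.0169 0.0008 0.0484]
0.25 (280, 279) [-0.0036 -0.0186  0.0484]
0.25 (358, 279) [-0.0035  0.0201  0.0484]
0.254 (319, 240) [0.0183 0.0008 0.0444]
0.254 (280, 279) [-0.0018 -0.0182  0.0444]
0.254 (358, 279) [-0.0017  0.0197  0.0444]
```

Emit:
servo_tool([
  {"x":0.001,"y":-0.025,"z":0.0,"wx":0.0,"wy":0.0,"wz":0.0,"grip":0.005},
  {"x":0.003,"y":-0.06,"z":0.01,"wx":0.0,"wy":0.0,"wz":0.0,"grip":0.005},
  {"x":0.0045,"y":-0.0786,"z":0.035,"wx":0.0,"wy":0.0,"wz":0.0,"grip":0.005},
  {"x":0.0045,"y":-0.0786,"z":0.06,"wx":0.0,"wy":0.0,"wz":0.0,"grip":0.005},
  {"x":0.0045,"y":-0.0786,"z":0.07,"wx":0.0,"wy":0.0,"wz":0.0,"grip":0.005},
])

```text
t: 12.28
eef_pos: [0.5814, 0.2371, 0.2265]
tool_rot: [0.001, 0.997, 0.076, -0.001]
contact_force: [-0.2, 0.3, -0.9]
width: 0.0152
finger_force: 59.0
```

```bash
python3 - <<'E'
from st import *
st()
w=manip.camera("wrist");s=manip.camera("scene")
o=np.zeros((400,760,3),np.uint8);o[:,:400]=cv2.resize(w[160:320,240:400],(400,400),interpolation=2);o[:,400:]=cv2.resize(s[110:210,290:380],(360,400),interpolation=2)
cv2.imwrite("pics/w4.png",o)
E
```

```text
t 12.28 p [0.5814 0.2371 0.2265] bed 0.0051 -0.0022 yawx 0.1521 tilt [-0.0025 -0.0015] q [ 6.970e-01  2.870e-01 -1.030e-01 -1.000e-03 -1.184e+00  1.026e+00] F [-0.21  0.34 -0.9 ] M [-0.007 -0.018 -0.002] w 0.0152 59.0
```

View pics/w4.png

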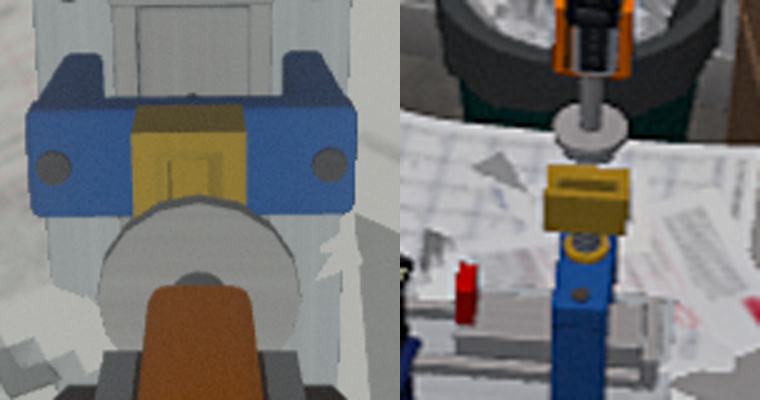

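The wrist crop shows the slot about 2.6 mm to the left of the driver's centre line, which matches the arm's remaining lag. In the scene crop, driver and slot line up along the channel at column 588.

Emit:
servo_tool([
  {"x":0.0,"y":0.0,"z":0.0,"wx":0.0,"wy":0.0,"wz":0.0,"grip":0.005},
  {"x":0.0,"y":0.0,"z":0.004,"wx":0.0,"wy":0.0,"wz":0.0,"grip":0.005},
  {"x":0.0,"y":0.0,"z":0.008,"wx":0.0,"wy":0.0,"wz":0.0,"grip":0.005},
  {"x":0.0,"y":0.0,"z":0.012,"wx":0.0,"wy":0.0,"wz":0.0,"grip":0.005},
  {"x":0.0,"y":0.0,"z":0.012,"wx":0.0,"wy":0.0,"wz":0.0,"grip":0.005},
])

```text
t: 13.0
eef_pos: [0.5821, 0.2374, 0.2158]
tool_rot: [0.0, 0.997, 0.076, -0.0]
contact_force: [-0.2, -0.2, -1.6]
width: 0.0153
finger_force: 59.0
```

```bash
python3 - <<'E'
from st import *
st()
w=manip.camera("wrist")
b=blobs(w[150:250,240:400],(17,100,60),(28,255,255),50)
print([cv2.boundingRect(k) for k in b])
h=cv2.cvtColor(w,cv2.COLOR_BGR2HSV)
for r in(205,215,222): 
  m=np.where((h[r,260:380,0]>16)&(h[r,260:380,0]<29)&(h[r,260:380,1]>100))[0]; print(r,m.min()+260 if len(m) else None,m.max()+260 if len(m) else None)
E
```

```text
t 13.0 p [0.5821 0.2374 0.2158] bed 0.0058 -0.002 yawx 0.152 tilt [-0.0006 -0.0004] q [ 0.697  0.294 -0.118 -0.    -1.16   1.026] F [-0.23 -0.17 -1.62] M [ 0.011  0.033 -0.035] w 0.0153 59.0
[(52, 58, 48, 39)]
205 None None
215 294 338
222 292 339
```

Emit:
servo_tool([
  {"x":-0.0005,"y":-0.0022,"z":0.0,"wx":0.0,"wy":0.0,"wz":0.0,"grip":0.005},
  {"x":-0.0005,"y":-0.0022,"z":0.003,"wx":0.0,"wy":0.0,"wz":0.0,"grip":0.005},
  {"x":-0.0005,"y":-0.0022,"z":0.006,"wx":0.0,"wy":0.0,"wz":0.0,"grip":0.005},
  {"x":-0.0005,"y":-0.0022,"z":0.009,"wx":0.0,"wy":0.0,"wz":0.0,"grip":0.005},
  {"x":-0.0005,"y":-0.0022,"z":0.011,"wx":0.0,"wy":0.0,"wz":0.0,"grip":0.005},
])

```text
t: 13.68
eef_pos: [0.5813, 0.2395, 0.205]
tool_rot: [0.0, 0.997, 0.076, -0.0]
contact_force: [0.0, 0.5, -0.6]
width: 0.0153
finger_force: 59.0
```

```bash
python3 st.py
```

```text
t 13.68 p [0.5813 0.2395 0.205 ] bed 0.0054 0.0002 yawx 0.152 tilt [-0.0003 -0.0002] q [ 0.701  0.301 -0.133 -0.    -1.137  1.022] F [ 0.02  0.51 -0.56] M [ 0.028  0.01  -0.03 ] w 0.0153 59.0
```

Emit:
servo_tool([
  {"x":0.0,"y":0.0,"z":0.002,"wx":0.0,"wy":0.0,"wz":0.0,"grip":0.005},
  {"x":0.0,"y":0.0,"z":0.004,"wx":0.0,"wy":0.0,"wz":0.0,"grip":0.005},
  {"x":0.0,"y":0.0,"z":0.006,"wx":0.0,"wy":0.0,"wz":0.0,"grip":0.005},
  {"x":0.0,"y":0.0,"z":0.008,"wx":0.0,"wy":0.0,"wz":0.0,"grip":0.005},
  {"x":0.0,"y":0.0,"z":0.01,"wx":0.0,"wy":0.0,"wz":0.0,"grip":0.005},
])

```text
t: 14.3
eef_pos: [0.5815, 0.2396, 0.1952]
tool_rot: [-0.0, 0.997, 0.076, 0.0]
contact_force: [-0.1, 0.0, -1.1]
width: 0.0154
finger_force: 59.0
```

```bash
python3 st.py
```

```text
t 14.3 p [0.5815 0.2396 0.1952] bed 0.0056 0.0003 yawx 0.1521 tilt [0.0001 0.    ] q [ 0.701  0.308 -0.147  0.    -1.116  1.022] F [-0.07  0.01 -1.07] M [-0.037 -0.015 -0.042] w 0.0154 59.0
```

Emit:
servo_tool([
  {"x":0.0,"y":0.0,"z":0.001,"wx":0.0,"wy":0.0,"wz":0.0,"grip":0.005},
  {"x":0.0,"y":0.0,"z":0.002,"wx":0.0,"wy":0.0,"wz":0.0,"grip":0.005},
  {"x":0.0,"y":0.0,"z":0.003,"wx":0.0,"wy":0.0,"wz":0.0,"grip":0.005},
  {"x":0.0,"y":0.0,"z":0.004,"wx":0.0,"wy":0.0,"wz":0.0,"grip":0.005},
  {"x":0.0,"y":0.0,"z":0.004,"wx":0.0,"wy":0.0,"wz":0.0,"grip":0.005},
])

```text
t: 14.92
eef_pos: [0.5815, 0.2396, 0.1916]
tool_rot: [-0.0, 0.997, 0.076, 0.0]
contact_force: [-1.4, 0.0, 0.4]
width: 0.0154
finger_force: 59.4
```

```bash
cat > tq.py <<'E'
from st import *
def tq(n=4):
    st();m=[]
    for i in range(n):
        m.append([*manip.get_obs()["wrist_torque"],manip.get_obs()["contact_force"][2]]);manip.camera("top")
    print("mean M",np.mean(m,0).round(4),"Mz",np.round(np.array(m)[:,2],3))
if __name__=="__main__":tq()
E
python3 tq.py
```

```text
t 14.93 p [0.5815 0.2396 0.1916] bed 0.0056 0.0003 yawx 0.1522 tilt [0.0004 0.0001] q [ 0.701  0.311 -0.152  0.    -1.108  1.022] F [-1.39  0.04  0.38] M [-0.054  0.155  0.012] w 0.0154 59.4
mean M [-0.0653  0.1671 -0.0045  1.0821] Mz [ 0.012 -0.012 -0.007 -0.012]
```

Emit:
servo_tool([
  {"x":-0.0005,"y":0.0002,"z":0.0,"wx":0.0,"wy":0.0,"wz":0.06,"grip":0.005},
  {"x":-0.0005,"y":0.0003,"z":0.0005,"wx":0.0,"wy":0.0,"wz":0.12,"grip":0.005},
  {"x":-0.0005,"y":0.0004,"z":0.001,"wx":0.0,"wy":0.0,"wz":0.18,"grip":0.005},
  {"x":-0.0005,"y":0.0006,"z":0.0015,"wx":0.0,"wy":0.0,"wz":0.24,"grip":0.005},
  {"x":-0.0005,"y":0.0007,"z":0.002,"wx":0.0,"wy":0.0,"wz":0.3,"grip":0.005},
])

```text
t: 15.75
eef_pos: [0.5813, 0.2386, 0.1896]
tool_rot: [0.0, 0.997, -0.075, 0.0]
contact_force: [0.4, -1.3, 1.5]
width: 0.0155
finger_force: 59.3
```

```bash
python3 tq.py
```

```text
t 15.75 p [0.5813 0.2386 0.1896] bed 0.0053 -0.0007 yawx -0.1495 tilt [ 0.0006 -0.0003] q [ 7.000e-01  3.110e-01 -1.560e-01  1.000e-03 -1.104e+00  7.210e-01] F [ 0.4  -1.29  1.47] M [-0.586 -0.14   0.235] w 0.0155 59.3
mean M [-0.6409 -0.19    0.0971  1.6504] Mz [0.235 0.121 0.028 0.004]
```

Emit:
servo_tool([
  {"x":0.0,"y":0.0001,"z":0.0002,"wx":0.0,"wy":0.0,"wz":0.02,"grip":0.005},
  {"x":0.0,"y":0.0001,"z":0.0004,"wx":0.0,"wy":0.0,"wz":0.04,"grip":0.005},
  {"x":0.0,"y":0.0002,"z":0.0006,"wx":0.0,"wy":0.0,"wz":0.06,"grip":0.005},
  {"x":0.0,"y":0.0002,"z":0.0008,"wx":0.0,"wy":0.0,"wz":0.08,"grip":0.005},
  {"x":0.0,"y":0.0003,"z":0.001,"wx":0.0,"wy":0.0,"wz":0.1,"grip":0.005},
])

```text
t: 16.58
eef_pos: [0.5811, 0.2385, 0.1885]
tool_rot: [0.0, 0.992, -0.124, 0.0]
contact_force: [1.1, -3.6, 4.7]
width: 0.0153
finger_force: 59.8
```

```bash
python3 st.py
```

```text
t 16.57 p [0.5811 0.2385 0.1885] bed 0.0051 -0.0008 yawx -0.2492 tilt [ 0.0003 -0.    ] q [ 0.7    0.312 -0.157  0.    -1.101  0.622] F [ 1.09 -3.62  4.73] M [-1.213 -0.391  0.196] w 0.0153 59.8
```

Emit:
servo_tool([
  {"x":0.0,"y":0.0001,"z":0.0002,"wx":0.0,"wy":0.0,"wz":0.02,"grip":0.005},
  {"x":0.0,"y":0.0001,"z":0.0004,"wx":0.0,"wy":0.0,"wz":0.04,"grip":0.005},
  {"x":0.0,"y":0.0002,"z":0.0006,"wx":0.0,"wy":0.0,"wz":0.06,"grip":0.005},
  {"x":0.0,"y":0.0002,"z":0.0008,"wx":0.0,"wy":0.0,"wz":0.08,"grip":0.005},
  {"x":0.0,"y":0.0003,"z":0.001,"wx":0.0,"wy":0.0,"wz":0.1,"grip":0.005},
])

```text
t: 17.2
eef_pos: [0.581, 0.2382, 0.1875]
tool_rot: [-0.0, 0.985, -0.174, 0.0]
contact_force: [0.5, -2.6, 4.9]
width: 0.0155
finger_force: 59.9
```

```bash
python3 st.py
```

```text
t 17.2 p [0.581  0.2382 0.1875] bed 0.0049 -0.0011 yawx -0.3492 tilt [ 0.0003 -0.    ] q [ 0.7    0.312 -0.159  0.    -1.099  0.522] F [ 0.51 -2.61  4.89] M [-1.298 -0.385  0.176] w 0.0155 59.9
```

Emit:
servo_tool([
  {"x":0.0,"y":0.0003,"z":0.0,"wx":0.0,"wy":0.0,"wz":0.02,"grip":0.005},
  {"x":0.0,"y":0.0004,"z":0.0,"wx":0.0,"wy":0.0,"wz":0.04,"grip":0.005},
  {"x":0.0,"y":0.0005,"z":0.0,"wx":0.0,"wy":0.0,"wz":0.06,"grip":0.005},
  {"x":0.0,"y":0.0006,"z":0.0002,"wx":0.0,"wy":0.0,"wz":0.08,"grip":0.005},
  {"x":0.0,"y":0.0006,"z":0.0004,"wx":0.0,"wy":0.0,"wz":0.1,"grip":0.005},
])

```text
t: 17.82
eef_pos: [0.5807, 0.2378, 0.1866]
tool_rot: [-0.0, 0.975, -0.223, -0.0]
contact_force: [3.1, -2.8, 0.0]
width: 0.0153
finger_force: 59.2
```

```bash
python3 st.py
```

```text
t 17.82 p [0.5807 0.2378 0.1866] bed 0.0045 -0.0015 yawx -0.4492 tilt [-0.0002  0.    ] q [ 0.699  0.312 -0.161 -0.    -1.098  0.422] F [ 3.1  -2.81  0.05] M [-0.663 -1.079  0.209] w 0.0153 59.2
```

Emit:
servo_tool([
  {"x":0.0004,"y":0.0002,"z":0.0002,"wx":0.0,"wy":0.0,"wz":0.02,"grip":0.005},
  {"x":0.0008,"y":0.0003,"z":0.0004,"wx":0.0,"wy":0.0,"wz":0.04,"grip":0.005},
  {"x":0.001,"y":0.0004,"z":0.0006,"wx":0.0,"wy":0.0,"wz":0.06,"grip":0.005},
  {"x":0.001,"y":0.0004,"z":0.0008,"wx":0.0,"wy":0.0,"wz":0.08,"grip":0.005},
  {"x":0.001,"y":0.0004,"z":0.001,"wx":0.0,"wy":0.0,"wz":0.1,"grip":0.005},
])

```text
t: 18.45
eef_pos: [0.5811, 0.2371, 0.1857]
tool_rot: [0.0, 0.963, -0.271, -0.0]
contact_force: [-1.1, 1.3, -0.2]
width: 0.0152
finger_force: 59.0
```

```bash
python3 st.py
```

```text
t 18.45 p [0.5811 0.2371 0.1857] bed 0.0048 -0.0022 yawx -0.5491 tilt [-0.0006  0.0001] q [ 6.980e-01  3.140e-01 -1.610e-01 -1.000e-03 -1.096e+00  3.240e-01] F [-1.08  1.26 -0.22] M [0.667 0.325 0.247] w 0.0152 59.0
```

Emit:
servo_tool([
  {"x":-0.0002,"y":0.0,"z":0.0002,"wx":0.0,"wy":0.0,"wz":0.02,"grip":0.005},
  {"x":-0.0002,"y":0.0001,"z":0.0004,"wx":0.0,"wy":0.0,"wz":0.04,"grip":0.005},
  {"x":-0.0002,"y":0.0001,"z":0.0006,"wx":0.0,"wy":0.0,"wz":0.06,"grip":0.005},
  {"x":-0.0002,"y":0.0002,"z":0.0008,"wx":0.0,"wy":0.0,"wz":0.08,"grip":0.005},
  {"x":-0.0002,"y":0.0002,"z":0.001,"wx":0.0,"wy":0.0,"wz":0.1,"grip":0.005},
])

```text
t: 19.08
eef_pos: [0.581, 0.2368, 0.1847]
tool_rot: [0.0, 0.948, -0.319, -0.0]
contact_force: [-1.6, 2.4, -2.4]
width: 0.0153
finger_force: 58.8
```

```bash
python3 st.py
```

```text
t 19.07 p [0.581  0.2368 0.1847] bed 0.0046 -0.0025 yawx -0.6493 tilt [-0.0005 -0.0001] q [ 0.698  0.314 -0.163 -0.    -1.094  0.224] F [-1.65  2.42 -2.43] M [0.672 0.557 0.21 ] w 0.0153 58.8
```

Emit:
servo_tool([
  {"x":-0.0003,"y":0.0,"z":0.0004,"wx":0.0,"wy":0.0,"wz":0.02,"grip":0.005},
  {"x":-0.0004,"y":0.0,"z":0.0007,"wx":0.0,"wy":0.0,"wz":0.04,"grip":0.005},
  {"x":-0.0004,"y":0.0001,"z":0.0009,"wx":0.0,"wy":0.0,"wz":0.06,"grip":0.005},
  {"x":-0.0004,"y":0.0001,"z":0.0011,"wx":0.0,"wy":0.0,"wz":0.08,"grip":0.005},
  {"x":-0.0004,"y":0.0002,"z":0.0013,"wx":0.0,"wy":0.0,"wz":0.1,"grip":0.005},
])

```text
t: 19.7
eef_pos: [0.5807, 0.2368, 0.1836]
tool_rot: [0.0, 0.931, -0.366, 0.0]
contact_force: [-1.1, 0.3, -0.4]
width: 0.0156
finger_force: 59.2
```

```bash
sed -i 's/print("t"/print("tau6",np.round(o["tau"][5],3),"adj",round(o["wrist_torque"][2]+.01*(o["contact_force"][2]+1.1),3),"t"/' st.py; python3 st.py
```

```text
tau6 0.055 adj 0.205 t 19.7 p [0.5807 0.2368 0.1836] bed 0.0044 -0.0024 yawx -0.7493 tilt [-0.     -0.0002] q [ 0.698  0.314 -0.166  0.    -1.091  0.123] F [-1.11  0.33 -0.36] M [-0.043  0.586  0.198] w 0.0156 59.2
```

Emit:
servo_tool([
  {"x":-0.0002,"y":0.0,"z":0.0002,"wx":0.0,"wy":0.0,"wz":0.02,"grip":0.005},
  {"x":-0.0002,"y":0.0,"z":0.0004,"wx":0.0,"wy":0.0,"wz":0.04,"grip":0.005},
  {"x":-0.0002,"y":0.0001,"z":0.0006,"wx":0.0,"wy":0.0,"wz":0.06,"grip":0.005},
  {"x":-0.0002,"y":0.0001,"z":0.0008,"wx":0.0,"wy":0.0,"wz":0.08,"grip":0.005},
  {"x":-0.0002,"y":0.0002,"z":0.001,"wx":0.0,"wy":0.0,"wz":0.1,"grip":0.005},
])

```text
t: 20.32
eef_pos: [0.5805, 0.2368, 0.1827]
tool_rot: [0.0, 0.911, -0.412, 0.0]
contact_force: [-0.6, -1.7, 0.2]
width: 0.0153
finger_force: 59.3
```

```bash
python3 st.py
```

```text
tau6 0.061 adj 0.19 t 20.32 p [0.5805 0.2368 0.1827] bed 0.0042 -0.0024 yawx -0.8492 tilt [ 0.     -0.0002] q [ 0.698  0.315 -0.168  0.    -1.089  0.023] F [-0.63 -1.73  0.21] M [-0.56   0.453  0.177] w 0.0153 59.3
```

Emit:
servo_tool([
  {"x":0.0,"y":0.0001,"z":0.0002,"wx":0.0,"wy":0.0,"wz":0.02,"grip":0.005},
  {"x":0.0,"y":0.0002,"z":0.0004,"wx":0.0,"wy":0.0,"wz":0.04,"grip":0.005},
  {"x":0.0,"y":0.0003,"z":0.0006,"wx":0.0,"wy":0.0,"wz":0.06,"grip":0.005},
  {"x":0.0,"y":0.0004,"z":0.0008,"wx":0.0,"wy":0.0,"wz":0.08,"grip":0.005},
  {"x":0.0,"y":0.0004,"z":0.001,"wx":0.0,"wy":0.0,"wz":0.1,"grip":0.005},
])

```text
t: 20.95
eef_pos: [0.5802, 0.2366, 0.1817]
tool_rot: [-0.0, 0.889, -0.457, 0.0]
contact_force: [-0.8, -1.3, 1.6]
width: 0.0152
finger_force: 59.4
```

```bash
python3 st.py; python3 - <<'E'
from h import *
w=manip.camera("wrist");s=manip.camera("scene")
o=np.zeros((400,760,3),np.uint8);o[:,:400]=cv2.resize(w[160:320,240:400],(400,400),interpolation=2);o[:,400:]=cv2.resize(s[110:210,290:380],(360,400),interpolation=2)
cv2.imwrite("pics/w5.png",o)
E
```

```text
tau6 0.03 adj 0.294 t 20.95 p [0.5802 0.2366 0.1817] bed 0.0039 -0.0025 yawx -0.9492 tilt [ 0.0001 -0.    ] q [ 0.698  0.315 -0.17   0.    -1.086 -0.077] F [-0.78 -1.26  1.6 ] M [-0.706  0.419  0.267] w 0.0152 59.4
```

View pics/w5.png

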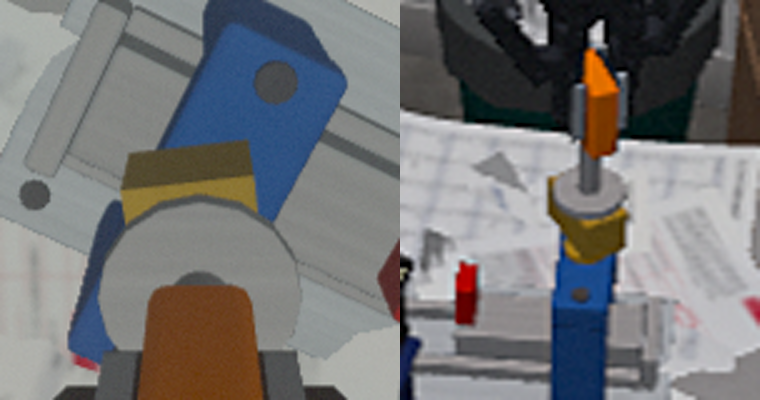

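The wrist crop shows the head turned with the driver, lagging by only the blade's play, and the collar resting on it. The scene crop shows the driver upright in the screw. The torque has just risen, so I'm moving to finer steps.

Emit:
servo_tool([
  {"x":0.0,"y":0.0001,"z":0.0,"wx":0.0,"wy":0.0,"wz":0.01,"grip":0.005},
  {"x":0.0,"y":0.0001,"z":0.0001,"wx":0.0,"wy":0.0,"wz":0.02,"grip":0.005},
  {"x":0.0,"y":0.0001,"z":0.0002,"wx":0.0,"wy":0.0,"wz":0.03,"grip":0.005},
  {"x":0.0,"y":0.0002,"z":0.0003,"wx":0.0,"wy":0.0,"wz":0.04,"grip":0.005},
  {"x":0.0,"y":0.0002,"z":0.0004,"wx":0.0,"wy":0.0,"wz":0.05,"grip":0.005},
])

```text
t: 21.68
eef_pos: [0.58, 0.2366, 0.1812]
tool_rot: [-0.0, 0.878, -0.479, 0.0]
contact_force: [0.0, -1.0, 1.2]
width: 0.0151
finger_force: 59.3
```

```bash
python3 st.py
```

```text
tau6 -0.125 adj 0.309 t 21.68 p [0.58   0.2366 0.1812] bed 0.0037 -0.0025 yawx -0.9985 tilt [0.0001 0.0001] q [ 0.698  0.315 -0.171  0.    -1.085 -0.126] F [ 0.04 -1.02  1.19] M [-0.56   0.248  0.286] w 0.0151 59.3
```

Emit:
servo_tool([
  {"x":0.0,"y":0.0,"z":0.0,"wx":0.0,"wy":0.0,"wz":0.004,"grip":0.005},
  {"x":0.0,"y":0.0,"z":0.0,"wx":0.0,"wy":0.0,"wz":0.008,"grip":0.005},
  {"x":0.0,"y":0.0,"z":0.0,"wx":0.0,"wy":0.0,"wz":0.012,"grip":0.005},
  {"x":0.0,"y":0.0,"z":0.0001,"wx":0.0,"wy":0.0,"wz":0.016,"grip":0.005},
  {"x":0.0,"y":0.0,"z":0.0002,"wx":0.0,"wy":0.0,"wz":0.02,"grip":0.005},
])

```text
t: 22.3
eef_pos: [0.58, 0.2365, 0.1811]
tool_rot: [-0.0, 0.873, -0.487, 0.0]
contact_force: [-0.3, -1.7, 2.0]
width: 0.0155
finger_force: 59.3
```

```bash
python3 st.py; python3 - <<'E'
from h import *
for i in range(8):
  o=manip.get_obs();print(np.round(o["wrist_torque"],3),np.round(o["contact_force"],2));manip.camera("top")
E
```

```text
tau6 -0.21 adj 0.306 t 22.3 p [0.58   0.2365 0.1811] bed 0.0037 -0.0026 yawx -1.0181 tilt [0.0001 0.    ] q [ 0.698  0.315 -0.171  0.    -1.085 -0.146] F [-0.26 -1.7   2.01] M [-0.553  0.298  0.275] w 0.0155 59.3
[-0.553  0.298  0.275] [-0.26 -1.7   2.01]
[-0.584  0.286  0.228] [ 0.02 -1.3   2.26]
[-0.546  0.24   0.219] [-0.91 -0.73  1.81]
[-0.596  0.266  0.227] [-0.37 -1.61  1.88]
[-0.574  0.279  0.267] [-0.66 -1.67  1.62]
[-0.564  0.33   0.277] [-0.61 -1.01  1.5 ]
[-0.542  0.316  0.225] [-0.11 -1.93  1.95]
[-0.53   0.279  0.184] [-0.43 -1.01  1.62]
```

The three contact samples fit a first touch at about yaw -0.84 and a pressure of about 9 N now. Next I'm relaxing the torque within the blade's play, then letting go.

Emit:
servo_tool([
  {"x":0.0,"y":0.0,"z":0.0,"wx":0.0,"wy":0.0,"wz":-0.015,"grip":0.005},
  {"x":0.0,"y":0.0,"z":0.0,"wx":0.0,"wy":0.0,"wz":-0.03,"grip":0.005},
  {"x":0.0,"y":0.0,"z":0.0,"wx":0.0,"wy":0.0,"wz":-0.03,"grip":0.012},
  {"x":0.0,"y":0.0,"z":0.0,"wx":0.0,"wy":0.0,"wz":-0.03,"grip":0.02},
  {"x":0.0,"y":0.0,"z":0.0,"wx":0.0,"wy":0.0,"wz":-0.03,"grip":0.035},
])

```text
t: 23.32
eef_pos: [0.58, 0.2367, 0.1808]
tool_rot: [-0.0, 0.88, -0.474, -0.0]
contact_force: [-0.4, -0.0, -0.2]
width: 0.0348
finger_force: 0.0
```

```bash
python3 st.py
```

```text
tau6 -0.001 adj 0.045 t 23.32 p [0.58   0.2367 0.1808] bed 0.0037 -0.0024 yawx -0.988 tilt [-0.0001  0.0002] q [ 0.699  0.315 -0.171 -0.    -1.085 -0.116] F [-0.41 -0.02 -0.23] M [-0.035  0.002  0.036] w 0.0348 0.0
```

Emit:
servo_tool([
  {"x":0.0,"y":0.0,"z":0.0,"wx":0.0,"wy":0.0,"wz":0.0,"grip":0.05},
  {"x":0.0,"y":0.0,"z":-0.03,"wx":0.0,"wy":0.0,"wz":0.0,"grip":0.05},
  {"x":0.0,"y":0.0,"z":-0.07,"wx":0.0,"wy":0.0,"wz":0.0,"grip":0.05},
  {"x":0.0,"y":0.0,"z":-0.11,"wx":0.0,"wy":0.0,"wz":0.0,"grip":0.05},
  {"x":0.0,"y":0.0,"z":-0.14,"wx":0.0,"wy":0.0,"wz":0.0,"grip":0.05},
])

```text
t: 23.95
eef_pos: [0.5802, 0.2367, 0.323]
tool_rot: [-0.001, 0.88, -0.474, 0.0]
contact_force: [-0.5, -0.7, -0.0]
width: 0.0499
finger_force: 0.0
```

```bash
python3 st.py; python3 - <<'E'
from h import *
w=manip.camera("wrist");s=manip.camera("scene")
o=np.zeros((400,760,3),np.uint8);o[:,:400]=cv2.resize(w[120:360,200:440],(400,400),interpolation=2);o[:,400:]=cv2.resize(s[110:210,290:380],(360,400),interpolation=2)
cv2.imwrite("pics/w6.png",o)
E
```

```text
tau6 0.0 adj 0.005 t 23.95 p [0.5802 0.2367 0.323 ] bed 0.0039 -0.0025 yawx -0.9878 tilt [0.0015 0.001 ] q [ 0.698  0.236  0.046  0.    -1.379 -0.116] F [-0.54 -0.65 -0.01] M [ 0.011 -0.011 -0.006] w 0.0499 0.0
```

View pics/w6.png

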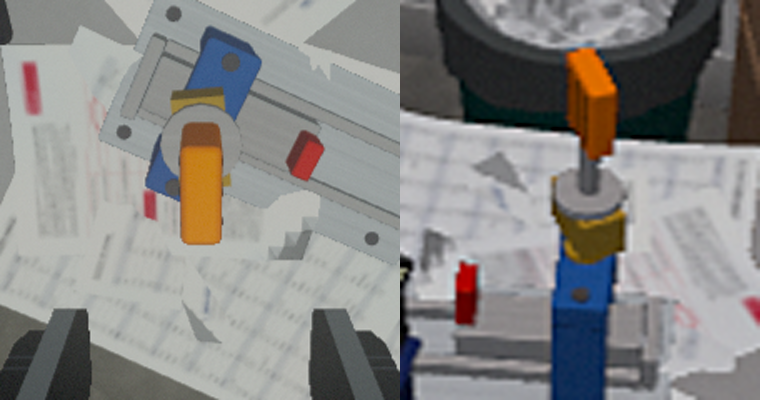

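The driver stands upright in the screw with its collar on the head, the block is home, and the gripper is clear of everything.

```bash
python3 -c "
from cell import manip
print(manip.sign_off())"
```

```text
the job is handed in; nothing more can be done
None
```

I handed the job in at about 24 s of the 69 s allowed: the block is home, the driver stands in the screw with the gripper clear, and the foot presses at about 9 N, give or take 2 N, estimated from noisy torque readings, not measured directly.

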